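# Pack the desk box and snap its lid shut

### The arm

A 6-joint arm with a two-finger parallel gripper is mounted at the origin on the work surface. World frame = base frame: x ahead of the robot, y to its left, z up, the work surface at z = 0. Lengths are in m, angles in rad, forces in N, time in s.
With the tool pointing down it reaches from about 0.225 to 0.875 m from the base axis. Payload 3.4 kg.
Tool frame: the origin (TCP) lies between the finger pads; the fingertips stand 11 mm ahead of it and the grasp point (between the pads) lies 8 mm behind it; z points along the fingers, y is the line along which they close (so a half turn about z gives the same grasp; the last joint's range is limited). The gripper opens to 85 mm and grips with 20 to 120 N. Pads are 22 mm wide; open, the fingers measure 114 mm over their backs; the gripper's body (76 mm by 85 mm) begins 54 mm behind the grasp point. The pads swing forward as they close: fully open they stand 13 mm farther back than shut.
Start: joints at [-1.381, 0.276, 1.505, -0, 1.361, -0.121], TCP at [0.176, -0.547, 0.242] pointing down, gripper open.
Joint ranges: [-2.89, 2.89], [-0.75, 2.08], [0.22, 2.7], [-1.18, 4.32], [0.11, 2.71], [-2.7, 2.7]. Speed limits (rad/s): [2.57, 2.57, 3.14, 3.14, 3.14, 3.14].

### API

Orientations are given as a unit quaternion [w, x, y, z].
In Python, from rig import sensors, eyes, manip gives the robot as it stands.
- The arm moves only by the tool drive_tool, never from a script. Its argument "deltas" is a list of rows, each an object with "linear": the shift along the world's x, y, z in mm, a list of three; "twist": the turn about the world's z in degrees; "claw": the opening, from 0 (shut) to 1 (fully open). In form: [{"linear": [tx, ty, tz], "twist": twist, "claw": claw}, ...]. A call has 1 to 12 rows; each row is the pose to reach, as a shift and turn from the pose commanded when the call began; what a row does not reach only later rows make up. A row lasts 1/12 s, in which the tool goes at most 41.7 mm and 7.16 degrees, less where a joint would pass 70% of its speed; a pose out of reach is approached as far as the arm can. A call with a gripper value outside its range is refused whole. The fingers move at their own pace and stop on an object; "squeeze" is the grip in N (left out, the last holds). Time passes only in rows, so rows that repeat a pose let the fingers close. It gives the time, the measured TCP pose, the force, the opening and the grip force at its end, in the units of the state.
- sensors.get_state(): the state, without advancing time (a new reading comes with each control period).
- eyes.get_image(name): name is "scene" or "top"; returns the picture (384x512x3 uint8, red, green, blue); there is no depth.
- eyes.camera_model(name): a dict with "intrinsics" (3x3 intrinsics, pixels), "dist" ([k1, k2, p1, p2, k3] as OpenCV has them; the pictures are not rectified), "R" (3x3) and "t" (3): a world point X has camera coordinates R X + t. Camera axes: x right, y down, z forward; pixel columns grow to the right and rows downward; lengths in m; the calibration is good to about 2 mm. A picture is of the moment at which its call begins. camera_model takes no time and is no camera call.
- manip.sign_off(): hands the job in; it is judged then, once.
The state is a dict: "clock": time; "qpos": joint angles; "qd": joint speeds; "effort": joint torques, N m; "position": TCP position; "ee_rot": TCP orientation; "contact_force": force on the tool from outside, world axes, zero at the start; "moment": the same for the moment, N m; "width": finger opening in m; "gripper_force": force on a finger pad.
Only numpy, scipy, OpenCV 4.12 (cv2) and the standard library are available. Lean on these libraries where they do the work, as an engineer would, in place of code of your own. Each camera call takes 0.05 s, during which the arm holds its last target. There are 200 camera calls.

### The job

Pack the small things lying in the middle of the desk (whichever of the mouse, stapler, clock and little picture frame are there) into the grey storage box. Then lift its lid off the double hook of the stand, seat it flat on the box, and once it is on press each of the four tabs around its rim until every one has snapped down flat. Leave the speaker, the pen cup and the phone where they stand.

Things in the scene. Friction and masses are not known exactly. Their poses are not given: they have to be found in the camera images.
- box: open plastic storage box fixed to the desk, 190 mm (its x) by 220 mm (its y) outside, 80 mm tall, walls and floor 5 mm thick (inside 180 x 210 mm, 75 mm deep). Origin: centre of its underside; z up.
- stand: dark steel stand fixed to the desk, with two round prongs (8 mm thick, at y = +/-30 mm) pointing to the stand's -x with upturned tips. Origin: on the desk, below where the lid's handle hangs. Prong tops 200 mm above the desk; tips reach 228 mm, 20 to 34 mm to the -x side of the origin. Post 18 mm thick at x = +145 mm on a base 12 mm tall.
- lid: white lid, 0.17 to 0.31 kg, plate 190 (x) x 220 (y) x 6 mm. Origin: centre of the plate's underside, z up. Hangs level on the prongs at the start, axes along the stand's. Tapered studs 11 mm long under its corners drop inside the box walls with 4 mm to spare; closed, the plate rests on the rim, origin 80 mm above the box's, x along the box's x; either way round fits.
- lid_handle (a point): middle of the lid's handle bar, 76 mm above the lid's origin. Bar along the lid's y: 14 mm wide, 16 mm tall, 114 mm long, on legs at y = +/-52 mm; the prongs pass between bar and plate. From hanging, lifted over 28 mm it clears the tips; at 54 mm the plate meets the prongs from below; the plate is out from under them after 140 mm of withdrawal along the stand's -x.
- mouse: black computer mouse, 46 (x) x 86 (y) x 32 mm tall; the lower 22 mm are straight-sided, the hump above is 38 x 74 mm. Origin: centre of its underside. Lies on the desk between box and stand, or is absent (None).
- stapler: small black and steel stapler, 34 (x) x 88 (y) x 36 mm tall (34 mm wide at the foot, 26 to 30 mm above 10 mm). Origin: centre of its underside. Lies on the desk between box and stand, or is absent (None).
- clock: brass travel clock, 40 (x) x 78 (y) x 46 mm tall, dial on its -x side. Origin: centre of its underside. Lies on the desk between box and stand, or is absent (None).
- frame: little wooden picture frame lying on its back, 46 (x) x 86 (y) x 18 mm tall. Origin: centre of its underside. Lies on the desk between box and stand, or is absent (None).
- speaker: bystander: black cylindrical desk speaker, 68 mm across, 140 mm tall, at the far side of the desk. Origin: centre of its underside.
- pencup: bystander: black pen cup with pens, 72 mm across, 95 mm tall. Origin: centre of its underside.
- phone: bystander: black cordless phone in its cradle, 70 x 100 x 105 mm tall. Origin: centre of its underside.
- tab_front (a joint): snap tab at the middle of the lid's -x edge: grey flap 36 x 30 x 5 mm hinged on the lid's top, free end at the edge. 0 = up (23 degrees, free end 14 mm high), 0.40 rad = snapped flat. Sprung over-centre: 6 N down near the free end starts it; past 0.2 rad it snaps down by itself and stays; let go before, it springs back up.
- tab_front_end (a point): the place to press on tab_front: the top of the flap, 9 mm short of its free end; snapped down it is at x = -85 mm of the lid (and on the lid's middle line), 12 mm above the lid's origin; raised, about 10 mm higher. Moves with the flap.
- tab_left (a joint): snap tab at the middle of the lid's +y edge: grey flap 36 x 30 x 5 mm hinged on the lid's top, free end at the edge. 0 = up (23 degrees, free end 14 mm high), 0.40 rad = snapped flat. Sprung over-centre: 6 N down near the free end starts it; past 0.2 rad it snaps down by itself and stays; let go before, it springs back up.
- tab_left_end (a point): the place to press on tab_left: the top of the flap, 9 mm short of its free end; snapped down it is at y = +100 mm of the lid (and on the lid's middle line), 12 mm above the lid's origin; raised, about 10 mm higher. Moves with the flap.
- tab_back (a joint): snap tab at the middle of the lid's +x edge: grey flap 36 x 30 x 5 mm hinged on the lid's top, free end at the edge. 0 = up (23 degrees, free end 14 mm high), 0.40 rad = snapped flat. Sprung over-centre: 6 N down near the free end starts it; past 0.2 rad it snaps down by itself and stays; let go before, it springs back up.
- tab_back_end (a point): the place to press on tab_back: the top of the flap, 9 mm short of its free end; snapped down it is at x = +85 mm of the lid (and on the lid's middle line), 12 mm above the lid's origin; raised, about 10 mm higher. Moves with the flap.
- tab_right (a joint): snap tab at the middle of the lid's -y edge: grey flap 36 x 30 x 5 mm hinged on the lid's top, free end at the edge. 0 = up (23 degrees, free end 14 mm high), 0.40 rad = snapped flat. Sprung over-centre: 6 N down near the free end starts it; past 0.2 rad it snaps down by itself and stays; let go before, it springs back up.
- tab_right_end (a point): the place to press on tab_right: the top of the flap, 9 mm short of its free end; snapped down it is at y = -100 mm of the lid (and on the lid's middle line), 12 mm above the lid's origin; raised, about 10 mm higher. Moves with the flap.
There are look-alikes about, which are no part of the job. Several things have the shape of the clock; the one meant has the colours described above.

How it is judged:
On the way, in this order (a step that is already met when the one before it is completed fails the run):
1. everything that was in the middle of the desk lies inside the box (x of mouse in the frame of box between -0.092 and 0.092 m and y of mouse in the frame of box between -0.107 and 0.107 m and z of each of mouse, stapler, clock, frame in the frame of box below 0.068 m and x of stapler in the frame of box between -0.092 and 0.092 m and y of stapler in the frame of box between -0.107 and 0.107 m and x of clock in the frame of box between -0.092 and 0.092 m and y of clock in the frame of box between -0.107 and 0.107 m and x of frame in the frame of box between -0.092 and 0.092 m and y of frame in the frame of box between -0.107 and 0.107 m), for 0.2 s.
2. the lid is seated flat on the box with its things inside, all four tabs still up (all of step 1 and x of lid in the frame of box between -0.009 and 0.009 m and y of lid in the frame of box between -0.009 and 0.009 m and z of lid in the frame of box below 0.084 m and angle between lid's own z axis and vertical below 0.05 rad and value of joint each of tab_front, tab_left, tab_back, tab_right below 0.2 rad), for 0.2 s.
3. all four tabs are snapped down, the lid still seated (x of lid in the frame of box between -0.009 and 0.009 m and y of lid in the frame of box between -0.009 and 0.009 m and z of lid in the frame of box below 0.084 m and angle between lid's own z axis and vertical below 0.05 rad and value of joint each of tab_front, tab_left, tab_back, tab_right above 0.33 rad), for 0.2 s.
At the end, for the whole second after the job is handed in: All the small things present are inside the box; the lid lies flat on the rim (within 9 mm of centred, no more than 4 mm above closed, tilted less than 0.05 rad); all four tabs are down (joint above 0.33 rad); everything at rest (all of step 1 and all of step 3 and linear speed of each of mouse, stapler, clock, frame, lid below 0.02 m/s); the robot touches nothing.
It fails at once if the speaker is pushed more than 30 mm or knocked over (distance of speaker from where it was at the start of the episode above 0.03 m or angle between speaker's own z axis and vertical above 0.5 rad).
It fails at once if the pen cup is pushed more than 30 mm or knocked over (distance of pencup from where it was at the start of the episode above 0.03 m or angle between pencup's own z axis and vertical above 0.5 rad).
It fails at once if the phone is pushed more than 30 mm or knocked over (distance of phone from where it was at the start of the episode above 0.03 m or angle between phone's own z axis and vertical above 0.5 rad).
Of mouse, stapler, clock, frame only 2 to 4 are there at a start; the rules pass over those that are not, and their reading is None.
At some moment in a run one of mouse, stapler, clock, frame may be knocked a few centimetres aside while the robot is not near it.
Once in a run the grip may slacken for a moment while it holds something.
It also fails if it takes over 210 s, if anything falls off the work surface, if the arm or the gripper's body presses on something with over 40 N, if the wrist force passes 120 N, or if a joint passes its speed limit or range.

## Working session

There is one attempt and no reset: what is moved stays moved. The work goes in short steps, Python scripts to look and compute and a tool call to move; the robot and the scene stay as the last step left them, time stands still between calls to the robot, and variables do not carry over. Pictures are saved under pics/ and viewed, at most 14 in all, crops included, and the job is handed in when it is done.

Besides the shell and the picture viewer there is one more tool, called after "Request:" as name(argument=value, ...), one argument or row to a line, values as JSON. drive_tool: Moves the arm, as the interface text tells. Its arguments: {"type":"object","properties":{"deltas":{"type":"array","items":{"type":"object","properties":{"linear":{"type":"array","items":{"type":"number"}},"twist":{"type":"number"},"claw":{"type":"number"}}}},"squeeze":{"type":"number"}},"required":["deltas"]}

```bash
mkdir -p pics; cat > h.py <<'E'
import numpy as np,cv2
from rig import sensors,eyes,manip
def snap(n,f,crop=None,s=1):
    im=eyes.get_image(n)[:,:,::-1].copy()
    cv2.imwrite('pics/raw_'+f,im)
    if crop: a,b,c,d=crop; im=im[b:d,a:c]
    if s!=1: im=cv2.resize(im,None,fx=s,fy=s,interpolation=cv2.INTER_CUBIC)
    cv2.imwrite('pics/'+f,im)
def ray(n,u,v,z):
    m=eyes.camera_model(n);K=np.array(m['intrinsics'],float);R=np.array(m['R']);t=np.array(m['t'])
    p=cv2.undistortPoints(np.array([[[u,v]]],float),K,np.array(m['dist'],float))[0,0]
    d=R.T@np.array([p[0],p[1],1]);c=-R.T@t
    return c+d*(z-c[2])/d[2]
def proj(n,X):
    m=eyes.camera_model(n);r=cv2.Rodrigues(np.array(m['R'],float))[0]
    return cv2.projectPoints(np.array(X,float).reshape(-1,1,3),r,np.array(m['t'],float),np.array(m['intrinsics'],float),np.array(m['dist'],float))[0].reshape(-1,2)
E
python3 - <<'E'
from h import *
snap('top','t0.png',None,1.5);snap('scene','s0.png',None,1.5)
for n in('top','scene'):
    m=eyes.camera_model(n);print(n,-np.array(m['R']).T@m['t'])
s=sensors.get_state();print(s['position'],s['ee_rot'],s['width'],s['contact_force'])
E
```

```text
top [0.54103967 0.00684417 1.19564486]
scene [ 1.33661994 -0.26263401  0.89669451]
[ 0.1757558  -0.54699831  0.24151699] [-8.40719357e-04  9.87949305e-01  1.54775523e-01 -3.55388907e-05] 0.08522537431318253 [ 0.52235121 -0.46956499 -1.32916617]
```

View pics/t0.png

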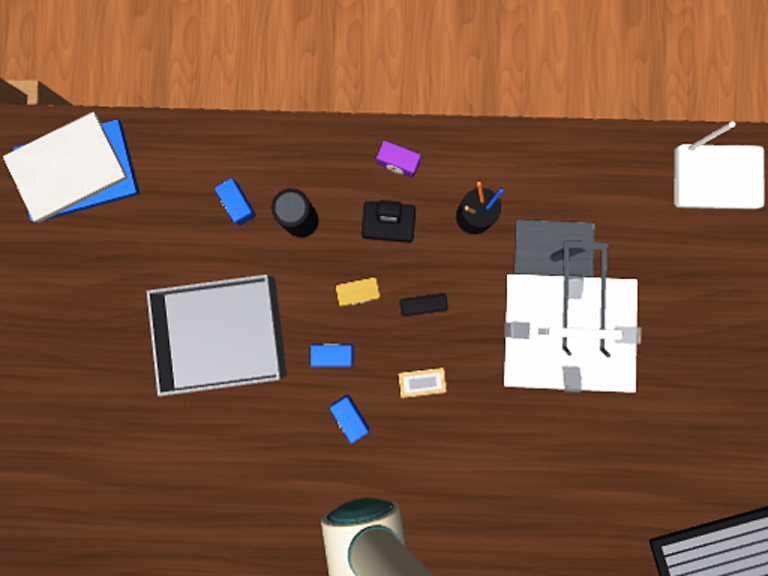

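View pics/s0.png

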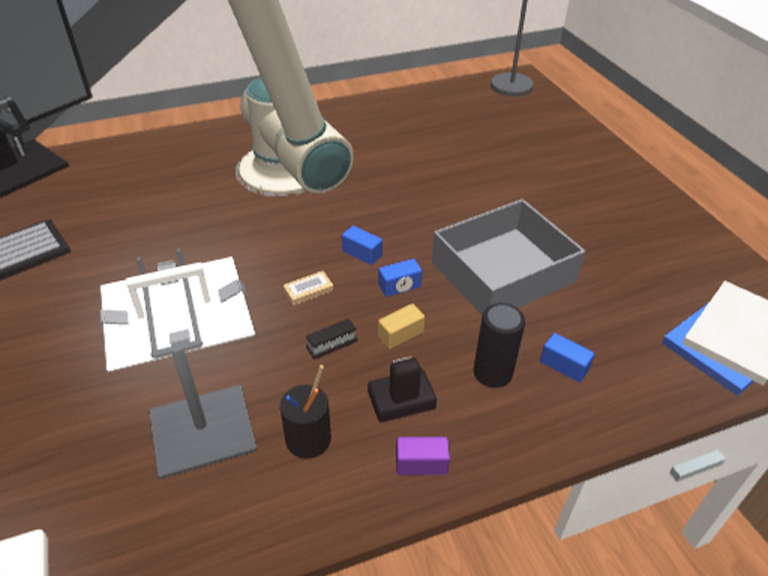

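The top view shows the brass clock (357,292), stapler (424,304), frame (422,383), box (218,335) and lid (571,333); there is no mouse. The blue and purple clocks are look-alikes.

```bash
python3 - <<'E'
import cv2
im=cv2.imread('pics/raw_t0.png')
cv2.imwrite('pics/c1.png',cv2.resize(im[170:280,90:310],None,fx=3.6,fy=3.6,interpolation=cv2.INTER_CUBIC))
cv2.imwrite('pics/c2.png',cv2.resize(im[140:270,325:435],None,fx=4.5,fy=4.5,interpolation=cv2.INTER_CUBIC))
E
```

```text
(no output)
```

View pics/c1.png

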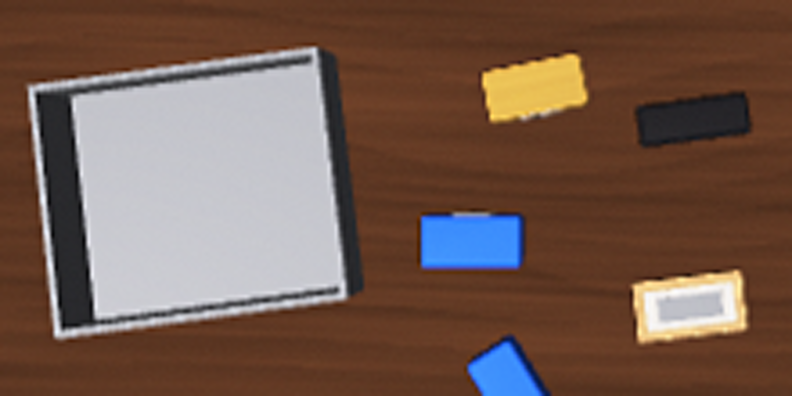

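View pics/c2.png

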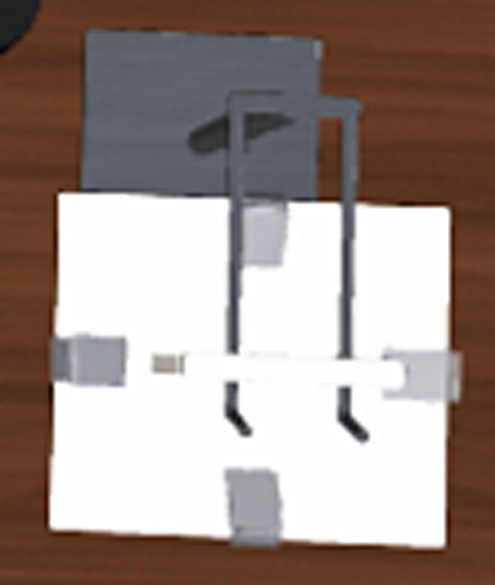

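Crop 1 shows clock, stapler, frame and box rim, with corners read below. Crop 2 shows the lid plate corners (58,193),(450,208),(445,548),(50,528) and the bar from (183,363) to (405,375).

```bash
python3 - <<'E'
from h import *
def rep(name,pts,s,o,z):
    P=np.array([ray('top',(u+.5)/s+o[0]-.5,(v+.5)/s+o[1]-.5,z)[:2] for u,v in pts])
    c=P.mean(0); e=(P[0]-P[1])+(P[-1]-P[2]) if len(P)==4 else P[0]-P[1]
    print(name,c.round(4),'yaw of y axis',np.degrees(np.arctan2(-e[0],e[1])).round(1),[np.linalg.norm(P[i]-P[i-1]).round(3) for i in range(len(P))])
c1=(3.6,(90,170));c2=(4.5,(325,140))
rep('box',[(28,86),(320,47),(350,297),(58,338)],*c1,.08)
rep('clock',[(482,72),(577,54),(588,103),(492,123)],*c1,.046)
rep('stapler',[(637,106),(745,92),(750,132),(643,147)],*c1,.036)
rep('frame',[(633,285),(742,270),(748,327),(640,342)],*c1,.018)
rep('lid',[(58,193),(450,208),(445,548),(50,528)],*c2,.138)
rep('bar',[(183,363),(405,375)],*c2,.216)
print(ray('top',424/1.5,304/1.5,.036))
s=sensors.get_state();print(s['position'],s['ee_rot'])
R=cv2.Rodrigues
from scipy.spatial.transform import Rotation as Q
w,x,y,z=s['ee_rot'];print(Q.from_quat([x,y,z,w]).as_matrix().round(3))
E
```

```text
box [0.5107 0.3191] yaw of y axis 9.4 [np.float64(0.19), np.float64(0.222), np.float64(0.189), np.float64(0.219)]
clock [0.5969 0.064 ] yaw of y axis 12.8 [np.float64(0.04), np.float64(0.075), np.float64(0.039), np.float64(0.076)]
stapler [ 0.5765 -0.0603] yaw of y axis 9.3 [np.float64(0.032), np.float64(0.085), np.float64(0.031), np.float64(0.084)]
frame [ 0.4305 -0.0624] yaw of y axis 9.5 [np.float64(0.045), np.float64(0.086), np.float64(0.045), np.float64(0.085)]
lid [ 0.5329 -0.3041] yaw of y axis -0.9 [np.float64(0.189), np.float64(0.222), np.float64(0.191), np.float64(0.221)]
bar [ 0.5337 -0.3039] yaw of y axis -1.4 [np.float64(0.116), np.float64(0.116)]
[ 0.57674814 -0.06117316  0.036     ]
[ 0.1757558  -0.54699831  0.24151699] [-8.40719357e-04  9.87949305e-01  1.54775523e-01 -3.55388907e-05]
[[ 0.952  0.306 -0.   ]
 [ 0.306 -0.952  0.002]
 [ 0.    -0.002 -1.   ]]
```

Request:
drive_tool(
  deltas=[
    {"linear": [40, 76, 20], "twist": 7, "claw": 1},
    {"linear": [75, 143, 20], "twist": 14, "claw": 1},
    {"linear": [95, 181, 20], "twist": 21, "claw": 1},
    {"linear": [115, 219, 20], "twist": 28, "claw": 1},
    {"linear": [135, 257, 20], "twist": 35, "claw": 1},
    {"linear": [155, 295, 10], "twist": 42, "claw": 1},
    {"linear": [175, 333, 0], "twist": 49, "claw": 1},
    {"linear": [195, 371, -20], "twist": 56, "claw": 1},
    {"linear": [212, 404, -40], "twist": 63, "claw": 1},
    {"linear": [228, 434, -60], "twist": 70, "claw": 1},
    {"linear": [242, 462, -80], "twist": 77, "claw": 1},
    {"linear": [254, 485, -100], "twist": 81.7, "claw": 1},
  ],
  squeeze=40,
)

```text
clock: 1.1
position: [0.4009, -0.1177, 0.1771]
ee_rot: [0.001, 0.644, 0.765, 0.0]
contact_force: [0.2, 0.0, 0.2]
width: 0.0854
gripper_force: 0.0
```

```bash
python3 - <<'E'
from h import *
snap('scene','s1.png',(160,120,350,280),4)
s=sensors.get_state();print(s['clock'],s['position'],s['qpos'],s['width'])
E
```

```text
1.15 [ 0.40068482 -0.11072562  0.17337482] [-0.44322865  0.09279923  1.92624113  0.00754427  1.12884871 -0.6228133 ] 0.08550700124461463
```

View pics/s1.png

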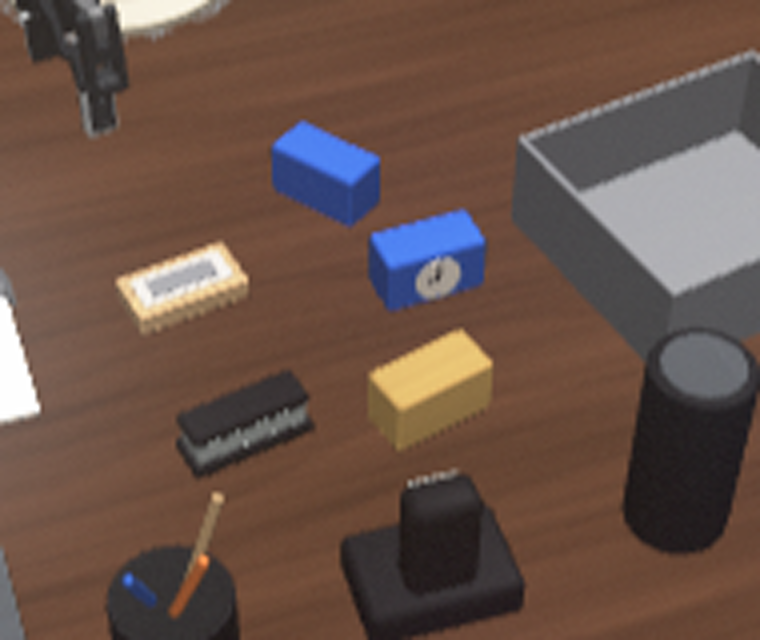

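The frame (183,285), stapler (245,420) and clock (430,388) are all where they were in the first picture.

Request:
drive_tool(
  deltas=[
    {"linear": [0, 0, 0], "twist": 0, "claw": 1},
    {"linear": [0, 0, 0], "twist": 0, "claw": 1},
    {"linear": [0, 0, 0], "twist": 0, "claw": 1},
  ],
)

```text
clock: 1.4
position: [0.4003, -0.1204, 0.1777]
ee_rot: [0.0, 0.646, 0.763, -0.0]
contact_force: [-0.1, -0.1, 0.1]
width: 0.085
gripper_force: 0.0
```

```bash
cat >> h.py <<'E'
from scipy.spatial.transform import Rotation as Q
def st(tgt=None,phi=None):
    s=sensors.get_state();w,x,y,z=s['ee_rot'];M=Q.from_quat([x,y,z,w]).as_matrix()
    p=np.degrees(np.arctan2(M[1,1],M[0,1]))
    print('t',round(s['clock'],2),'pos',(1000*s['position']).round(1) if hasattr(s['position'],'shape') else s['position'],'phi',p.round(1),'w',round(s['width'],4),'F',np.round(s['contact_force'],1),'g',round(s['gripper_force'],1),'q6',round(s['qpos'][5],2),'tilt',np.degrees(np.arccos(-M[2,2])).round(2))
    if tgt is not None: print('delta',(np.array(tgt)-1000*np.array(s['position'])).round(1),'twist',(phi-p).round(1))
E
python3 -c "
from h import *
st([430.5,-62.4,13],9.5)"
```

```text
t 1.4 pos [ 400.3 -120.4  177.7] phi 9.5 w 0.085 F [-0.1 -0.1  0.1] g 0.0 q6 -0.62 tilt 0.06
delta [  30.2   58.  -164.7] twist 0.0
```

Request:
drive_tool(
  deltas=[
    {"linear": [15, 29, -20], "twist": 0, "claw": 1},
    {"linear": [30, 58, -40], "twist": 0, "claw": 1},
    {"linear": [30, 58, -80], "twist": 0, "claw": 1},
    {"linear": [30, 58, -120], "twist": 0, "claw": 1},
    {"linear": [30, 58, -145], "twist": 0, "claw": 1},
    {"linear": [30, 58, -157], "twist": 0, "claw": 1},
    {"linear": [30, 58, -165], "twist": 0, "claw": 1},
    {"linear": [30, 58, -165], "twist": 0, "claw": 1},
    {"linear": [30, 58, -165], "twist": 0, "claw": 0.4},
    {"linear": [30, 58, -165], "twist": 0, "claw": 0.2},
    {"linear": [30, 58, -165], "twist": 0, "claw": 0.2},
    {"linear": [30, 58, -165], "twist": 0, "claw": 0.2},
  ],
)

```text
clock: 2.4
position: [0.4313, -0.0621, 0.0137]
ee_rot: [0.002, 0.646, 0.763, 0.001]
contact_force: [0.2, -0.8, 3.2]
width: 0.0445
gripper_force: 40.5
```

```bash
python3 -c "
from h import *
st([430.5,-62.4,13],9.5)"
```

```text
t 2.4 pos [431.3 -62.1  13.7] phi 9.5 w 0.0445 F [ 0.2 -0.8  3.2] g 40.5 q6 -0.47 tilt 0.19
delta [-0.8 -0.3 -0.7] twist 0.0
```

Request:
drive_tool(
  deltas=[
    {"linear": [0, 0, 20], "twist": 0, "claw": 0.2},
    {"linear": [0, 0, 55], "twist": 0, "claw": 0.2},
    {"linear": [0, 0, 95], "twist": 0, "claw": 0.2},
    {"linear": [3, 20, 125], "twist": 0, "claw": 0.2},
    {"linear": [9, 55, 130], "twist": 0, "claw": 0.2},
    {"linear": [15, 93, 130], "twist": 0, "claw": 0.2},
    {"linear": [21, 131, 130], "twist": 0, "claw": 0.2},
    {"linear": [27, 169, 130], "twist": 0, "claw": 0.2},
    {"linear": [33, 207, 130], "twist": 0, "claw": 0.2},
    {"linear": [39, 240, 130], "twist": 0, "claw": 0.2},
    {"linear": [45, 265, 130], "twist": 0, "claw": 0.2},
    {"linear": [50, 285, 130], "twist": 0, "claw": 0.2},
  ],
)

```text
clock: 3.4
position: [0.4803, 0.2261, 0.1431]
ee_rot: [0.0, 0.645, 0.764, 0.001]
contact_force: [-0.6, -1.0, -1.5]
width: 0.0449
gripper_force: 41.8
```

```bash
python3 -c "
from h import *
st([502,371.5,30],9.4)"
```

```text
t 3.4 pos [480.3 226.1 143.1] phi 9.6 w 0.0449 F [-0.6 -1.  -1.5] g 41.8 q6 0.14 tilt 0.11
delta [  21.7  145.4 -113.1] twist -0.2
```

Request:
drive_tool(
  deltas=[
    {"linear": [5, 37, 0], "twist": 0, "claw": 0.2},
    {"linear": [10, 75, 0], "twist": 0, "claw": 0.2},
    {"linear": [16, 112, 0], "twist": 0, "claw": 0.2},
    {"linear": [21, 140, 0], "twist": 0, "claw": 0.2},
    {"linear": [21, 148, -20], "twist": 0, "claw": 0.2},
    {"linear": [21, 148, -55], "twist": 0, "claw": 0.2},
    {"linear": [21, 148, -90], "twist": 0, "claw": 0.2},
    {"linear": [21, 148, -108], "twist": 0, "claw": 0.2},
    {"linear": [21, 148, -114], "twist": 0, "claw": 0.2},
    {"linear": [21, 148, -114], "twist": 0, "claw": 0.2},
    {"linear": [21, 148, -114], "twist": 0, "claw": 0.8},
    {"linear": [21, 148, -114], "twist": 0, "claw": 0.8},
  ],
)

```text
clock: 4.4
position: [0.5028, 0.3723, 0.0305]
ee_rot: [0.001, 0.646, 0.763, 0.002]
contact_force: [0.7, 0.5, 0.2]
width: 0.0676
gripper_force: 0.0
```

Request:
drive_tool(
  deltas=[
    {"linear": [0, 0, 0], "twist": 0, "claw": 0.8},
    {"linear": [0, 0, 0], "twist": 0, "claw": 0.8},
    {"linear": [0, 0, 35], "twist": 0, "claw": 0.8},
    {"linear": [0, 0, 75], "twist": 0, "claw": 0.8},
    {"linear": [0, 0, 115], "twist": 0, "claw": 1},
    {"linear": [2, -35, 130], "twist": 0, "claw": 1},
    {"linear": [7, -75, 130], "twist": 0, "claw": 1},
    {"linear": [14, -115, 130], "twist": 0, "claw": 1},
    {"linear": [21, -155, 130], "twist": 0, "claw": 1},
    {"linear": [28, -195, 130], "twist": 0, "claw": 1},
    {"linear": [35, -235, 130], "twist": 0, "claw": 1},
    {"linear": [40, -260, 130], "twist": 0, "claw": 1},
  ],
)

```text
clock: 5.4
position: [0.5417, 0.1079, 0.1596]
ee_rot: [0.001, 0.647, 0.763, 0.0]
contact_force: [0.8, 0.6, 1.1]
width: 0.0854
gripper_force: 0.0
```

```bash
python3 -c "
from h import *
st([576.7,-60.7,16],9.4)
snap('scene','s2.png',(160,120,400,280),3.3)"
```

```text
t 5.4 pos [541.7 107.9 159.6] phi 9.4 w 0.0854 F [0.8 0.6 1.1] g 0.0 q6 -0.09 tilt 0.16
delta [  35.  -168.6 -143.6] twist -0.0
```

View pics/s2.png

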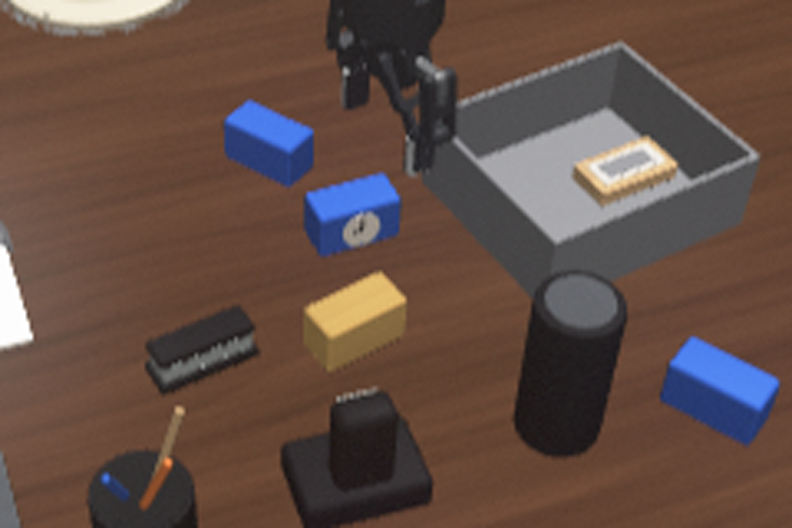

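The frame lies in the box at (625,167); stapler and clock have not moved. Clock next.

Request:
drive_tool(
  deltas=[
    {"linear": [25, -20, 0], "twist": 3.4, "claw": 1},
    {"linear": [55, -45, 0], "twist": 3.4, "claw": 1},
    {"linear": [55, -45, -30], "twist": 3.4, "claw": 1},
    {"linear": [55, -45, -65], "twist": 3.4, "claw": 1},
    {"linear": [55, -45, -100], "twist": 3.4, "claw": 1},
    {"linear": [55, -45, -125], "twist": 3.4, "claw": 1},
    {"linear": [55, -45, -137], "twist": 3.4, "claw": 1},
    {"linear": [55, -45, -137], "twist": 3.4, "claw": 1},
    {"linear": [55, -45, -137], "twist": 3.4, "claw": 0.2},
    {"linear": [55, -45, -137], "twist": 3.4, "claw": 0.2},
    {"linear": [55, -45, -137], "twist": 3.4, "claw": 0.2},
    {"linear": [55, -45, -137], "twist": 3.4, "claw": 0.2},
  ],
)

```text
clock: 6.45
position: [0.5975, 0.0666, 0.0232]
ee_rot: [0.001, 0.623, 0.782, 0.001]
contact_force: [-2.6, 0.9, 18.1]
width: 0.0395
gripper_force: 38.6
```

```bash
python3 -c "
from h import *
y=np.radians(9.4);b=lambda x,z:(510.7+x*np.cos(y)-z*np.sin(y),319.1+x*np.sin(y)+z*np.cos(y))
print('clock',b(38,-52),'stapler',b(-38,-50))
st([*b(38,-52),30],9.4)"
```

```text
clock (np.float64(556.6826921776292), np.float64(274.00463416161926)) stapler (np.float64(481.3765559710163), np.float64(263.56500535446986))
t 6.45 pos [597.5  66.6  23.2] phi 12.9 w 0.0395 F [-2.6  0.9 18.1] g 38.6 q6 -0.23 tilt 0.21
delta [-40.9 207.4   6.8] twist -3.5
```

Request:
drive_tool(
  deltas=[
    {"linear": [0, 0, 15], "twist": 0, "claw": 0.2},
    {"linear": [0, 0, 50], "twist": 0, "claw": 0.2},
    {"linear": [0, 0, 90], "twist": 0, "claw": 0.2},
    {"linear": [-25, 10, 115], "twist": 0, "claw": 0.2},
    {"linear": [-60, 25, 125], "twist": -3.5, "claw": 0.2},
    {"linear": [-75, 60, 125], "twist": -3.5, "claw": 0.2},
    {"linear": [-75, 98, 125], "twist": -3.5, "claw": 0.2},
    {"linear": [-70, 136, 125], "twist": -3.5, "claw": 0.2},
    {"linear": [-58, 170, 125], "twist": -3.5, "claw": 0.2},
    {"linear": [-45, 200, 125], "twist": -3.5, "claw": 0.2},
    {"linear": [-41, 207, 125], "twist": -3.5, "claw": 0.2},
    {"linear": [-41, 207, 125], "twist": -3.5, "claw": 0.2},
  ],
)

```text
clock: 7.45
position: [0.5562, 0.2759, 0.1468]
ee_rot: [0.0, 0.646, 0.764, 0.001]
contact_force: [-0.1, -0.5, -1.8]
width: 0.0397
gripper_force: 41.0
```

```bash
python3 -c "
from h import *
st([556.7,274,34],9.4)"
```

```text
t 7.45 pos [556.2 275.9 146.8] phi 9.6 w 0.0397 F [-0.1 -0.5 -1.8] g 41.0 q6 0.18 tilt 0.14
delta [   0.5   -1.9 -112.8] twist -0.2
```

Request:
drive_tool(
  deltas=[
    {"linear": [0, -1, -35], "twist": 0, "claw": 0.2},
    {"linear": [0, -1, -70], "twist": 0, "claw": 0.2},
    {"linear": [0, -1, -100], "twist": 0, "claw": 0.2},
    {"linear": [0, -1, -112], "twist": 0, "claw": 0.2},
    {"linear": [0, -1, -112], "twist": 0, "claw": 0.2},
    {"linear": [0, -1, -112], "twist": 0, "claw": 0.6},
    {"linear": [0, -1, -112], "twist": 0, "claw": 0.6},
    {"linear": [0, -1, -112], "twist": 0, "claw": 0.6},
    {"linear": [0, -1, -112], "twist": 0, "claw": 0.6},
    {"linear": [0, -1, -80], "twist": 0, "claw": 0.6},
    {"linear": [0, -1, -40], "twist": 0, "claw": 0.6},
    {"linear": [0, -1, 0], "twist": 0, "claw": 1},
  ],
)

```text
clock: 8.45
position: [0.5553, 0.2717, 0.1494]
ee_rot: [0.001, 0.647, 0.763, 0.0]
contact_force: [0.9, -0.6, 1.0]
width: 0.0621
gripper_force: 0.0
```

Request:
drive_tool(
  deltas=[
    {"linear": [-10, -35, 5], "twist": 0, "claw": 1},
    {"linear": [-18, -75, 5], "twist": 0, "claw": 1},
    {"linear": [-18, -115, 5], "twist": 0, "claw": 1},
    {"linear": [-15, -155, 5], "twist": 0, "claw": 1},
    {"linear": [-5, -195, 5], "twist": 0, "claw": 1},
    {"linear": [0, -230, 5], "twist": 0, "claw": 1},
    {"linear": [5, -260, 5], "twist": 0, "claw": 1},
    {"linear": [10, -280, 5], "twist": 0, "claw": 1},
  ],
)

```text
clock: 9.12
position: [0.566, -0.0115, 0.1544]
ee_rot: [0.003, 0.648, 0.762, 0.001]
contact_force: [-0.2, 0.2, -0.9]
width: 0.0852
gripper_force: 0.0
```

```bash
python3 -c "
from h import *
st([576.7,-60.7,18],9.4)
snap('scene','s3.png',(160,120,400,280),3.3)"
```

```text
t 9.12 pos [566.  -11.5 154.4] phi 9.3 w 0.0852 F [-0.2  0.2 -0.9] g 0.0 q6 -0.3 tilt 0.32
delta [  10.7  -49.2 -136.4] twist 0.1
```

View pics/s3.png

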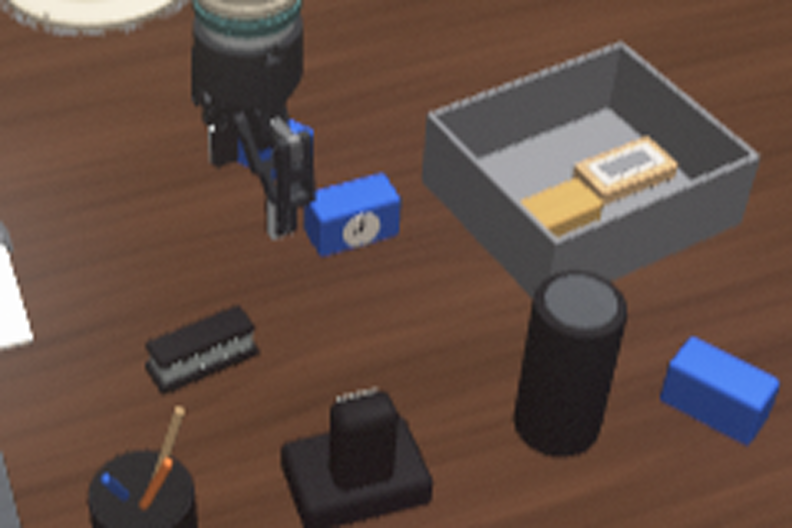

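Clock (565,205) and frame are in the box; the stapler is unmoved at (202,348).

Request:
drive_tool(
  deltas=[
    {"linear": [5, -25, 0], "twist": 0, "claw": 1},
    {"linear": [11, -49, 0], "twist": 0, "claw": 1},
    {"linear": [11, -49, -40], "twist": 0, "claw": 1},
    {"linear": [11, -49, -80], "twist": 0, "claw": 1},
    {"linear": [11, -49, -115], "twist": 0, "claw": 1},
    {"linear": [11, -49, -130], "twist": 0, "claw": 1},
    {"linear": [11, -49, -137], "twist": 0, "claw": 1},
    {"linear": [11, -49, -137], "twist": 0, "claw": 1},
    {"linear": [11, -49, -137], "twist": 0, "claw": 0.1},
    {"linear": [11, -49, -137], "twist": 0, "claw": 0.1},
    {"linear": [11, -49, -137], "twist": 0, "claw": 0.1},
    {"linear": [11, -49, -137], "twist": 0, "claw": 0.1},
  ],
)

```text
clock: 10.17
position: [0.5773, -0.0567, 0.0159]
ee_rot: [0.001, 0.647, 0.763, 0.001]
contact_force: [0.1, -0.5, -0.6]
width: 0.0387
gripper_force: 0.0
```

Request:
drive_tool(
  deltas=[
    {"linear": [0, 0, 15], "twist": 0, "claw": 0.1},
    {"linear": [0, 0, 50], "twist": 0, "claw": 0.1},
    {"linear": [0, 0, 90], "twist": 0, "claw": 0.1},
    {"linear": [-25, 10, 120], "twist": 0, "claw": 0.1},
    {"linear": [-50, 35, 130], "twist": 0, "claw": 0.1},
    {"linear": [-65, 70, 130], "twist": 0, "claw": 0.1},
    {"linear": [-70, 108, 130], "twist": 0, "claw": 0.1},
    {"linear": [-75, 146, 130], "twist": 0, "claw": 0.1},
    {"linear": [-80, 184, 130], "twist": 0, "claw": 0.1},
    {"linear": [-85, 222, 130], "twist": 0, "claw": 0.1},
    {"linear": [-90, 255, 130], "twist": 0, "claw": 0.1},
    {"linear": [-92, 280, 130], "twist": 0, "claw": 0.1},
  ],
)

```text
clock: 11.17
position: [0.4828, 0.2262, 0.1448]
ee_rot: [-0.0, 0.646, 0.763, 0.0]
contact_force: [0.9, -0.0, -1.5]
width: 0.0319
gripper_force: 40.1
```

```bash
python3 -c "
from h import *
st([481.4,263.6,30],9.4)"
```

```text
t 11.17 pos [482.8 226.2 144.8] phi 9.5 w 0.0319 F [ 0.9 -0.  -1.5] g 40.1 q6 0.14 tilt 0.06
delta [  -1.4   37.4 -114.8] twist -0.1
```

Request:
drive_tool(
  deltas=[
    {"linear": [0, 25, 0], "twist": 0, "claw": 0.1},
    {"linear": [-1, 38, 0], "twist": 0, "claw": 0.1},
    {"linear": [-1, 38, -35], "twist": 0, "claw": 0.1},
    {"linear": [-1, 38, -70], "twist": 0, "claw": 0.1},
    {"linear": [-1, 38, -100], "twist": 0, "claw": 0.1},
    {"linear": [-1, 38, -110], "twist": 0, "claw": 0.1},
    {"linear": [-1, 38, -110], "twist": 0, "claw": 0.1},
    {"linear": [-1, 38, -110], "twist": 0, "claw": 0.6},
    {"linear": [-1, 38, -110], "twist": 0, "claw": 0.6},
    {"linear": [-1, 38, -110], "twist": 0, "claw": 0.6},
    {"linear": [-1, 38, -110], "twist": 0, "claw": 0.6},
    {"linear": [-1, 38, -75], "twist": 0, "claw": 0.6},
  ],
)

```text
clock: 12.17
position: [0.4835, 0.2609, 0.068]
ee_rot: [-0.0, 0.647, 0.762, -0.001]
contact_force: [-0.2, -0.2, -0.3]
width: 0.0514
gripper_force: 0.0
```

Request:
drive_tool(
  deltas=[
    {"linear": [0, 0, 40], "twist": 0, "claw": 0.6},
    {"linear": [0, 0, 80], "twist": 0, "claw": 0.6},
    {"linear": [0, -30, 110], "twist": 0, "claw": 0.6},
    {"linear": [-10, -65, 140], "twist": 0, "claw": 0.6},
    {"linear": [-20, -100, 160], "twist": 0, "claw": 0.6},
    {"linear": [-40, -135, 180], "twist": 0, "claw": 0.6},
    {"linear": [-60, -170, 200], "twist": 0, "claw": 0.6},
    {"linear": [-80, -200, 200], "twist": 0, "claw": 0.6},
    {"linear": [-80, -235, 200], "twist": 0, "claw": 0.6},
    {"linear": [-80, -270, 200], "twist": 0, "claw": 0.6},
    {"linear": [-80, -300, 200], "twist": 0, "claw": 0.6},
    {"linear": [-80, -310, 200], "twist": 0, "claw": 0.6},
  ],
)

```text
clock: 13.17
position: [0.4028, -0.0521, 0.272]
ee_rot: [0.003, 0.648, 0.761, 0.0]
contact_force: [0.5, 0.1, 0.6]
width: 0.0513
gripper_force: 0.0
```

```bash
python3 -c "
from h import *
st([533.3,-304,208],-1)
snap('top','t4.png',(90,130,450,280),2.2)"
```

```text
t 13.17 pos [402.8 -52.1 272. ] phi 9.2 w 0.0513 F [0.5 0.1 0.6] g 0.0 q6 -0.46 tilt 0.32
delta [ 130.5 -251.9  -64. ] twist -10.2
```

View pics/t4.png

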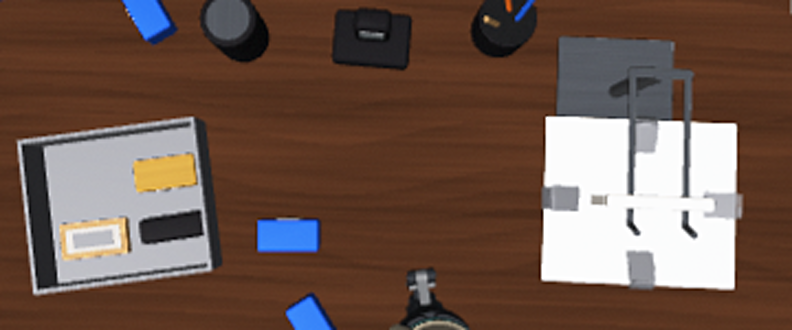

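All three are in the box (the frame seems to have shifted to (95,238) but is well inside). Now the lid bar at about (657,203).

Request:
drive_tool(
  deltas=[
    {"linear": [10, -38, 10], "twist": -2, "claw": 0.6},
    {"linear": [25, -75, 20], "twist": -5, "claw": 0.6},
    {"linear": [45, -110, 30], "twist": -8, "claw": 0.6},
    {"linear": [65, -145, 30], "twist": -10.3, "claw": 0.6},
    {"linear": [85, -180, 30], "twist": -10.3, "claw": 0.6},
    {"linear": [105, -213, 30], "twist": -10.3, "claw": 0.6},
    {"linear": [125, -240, 30], "twist": -10.3, "claw": 0.6},
    {"linear": [131, -252, 30], "twist": -10.3, "claw": 0.6},
    {"linear": [131, -252, 30], "twist": -10.3, "claw": 0.6},
    {"linear": [131, -252, 30], "twist": -10.3, "claw": 0.6},
    {"linear": [131, -252, 30], "twist": -10.3, "claw": 0.6},
  ],
)

```text
clock: 14.13
position: [0.534, -0.2986, 0.3001]
ee_rot: [-0.0, 0.712, 0.702, 0.0]
contact_force: [-0.5, -0.6, -0.3]
width: 0.0516
gripper_force: 0.0
```

```bash
python3 -c "
from h import *
st([533.3,-304,199],-1)
snap('scene','s5.png',(30,60,230,260),3)"
```

```text
t 14.13 pos [ 534.  -298.6  300.1] phi -0.8 w 0.0516 F [-0.5 -0.6 -0.3] g 0.0 q6 -0.61 tilt 0.06
delta [  -0.7   -5.4 -101.1] twist -0.2
```

View pics/s5.png

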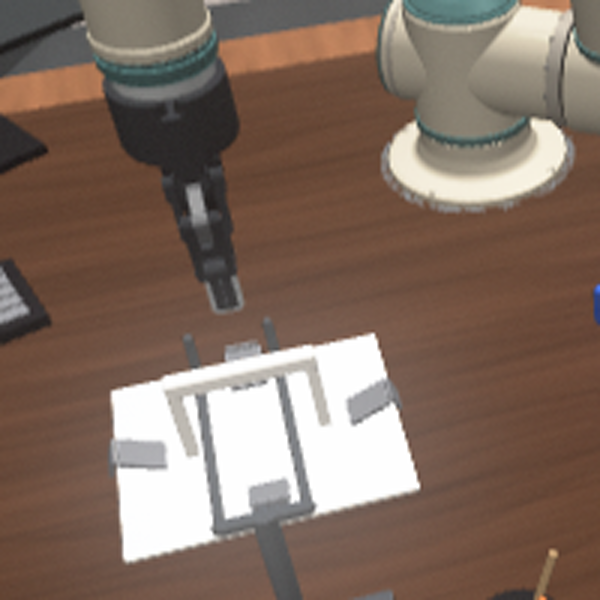

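The gripper at (225,295) is above the bar middle (240,368), between the prongs. Descending to grip it.

Request:
drive_tool(
  deltas=[
    {"linear": [-1, -5, -20], "twist": 0, "claw": 0.6},
    {"linear": [-1, -5, -50], "twist": 0, "claw": 0.6},
    {"linear": [-1, -5, -75], "twist": 0, "claw": 0.6},
    {"linear": [-1, -5, -92], "twist": 0, "claw": 0.6},
    {"linear": [-1, -5, -100], "twist": 0, "claw": 0.6},
    {"linear": [-1, -5, -100], "twist": 0, "claw": 0.6},
    {"linear": [-1, -5, -100], "twist": 0, "claw": 0.3},
    {"linear": [-1, -5, -100], "twist": 0, "claw": 0.1},
    {"linear": [-1, -5, -100], "twist": 0, "claw": 0},
    {"linear": [-1, -5, -100], "twist": 0, "claw": 0},
    {"linear": [-1, -5, -100], "twist": 0, "claw": 0},
    {"linear": [-1, -5, -100], "twist": 0, "claw": 0},
  ],
  squeeze=90,
)

```text
clock: 15.18
position: [0.5341, -0.306, 0.2014]
ee_rot: [0.002, 0.713, 0.702, 0.001]
contact_force: [-0.9, 1.4, 5.8]
width: 0.0122
gripper_force: 88.1
```

Request:
drive_tool(
  deltas=[
    {"linear": [0, 0, 0], "twist": 0, "claw": 0},
    {"linear": [0, 0, 0], "twist": 0, "claw": 0},
    {"linear": [0, 0, 5], "twist": 0, "claw": 0},
    {"linear": [0, 0, 12], "twist": 0, "claw": 0},
    {"linear": [0, 0, 20], "twist": 0, "claw": 0},
    {"linear": [0, 0, 28], "twist": 0, "claw": 0},
    {"linear": [0, 0, 35], "twist": 0, "claw": 0},
    {"linear": [0, 0, 40], "twist": 0, "claw": 0},
    {"linear": [0, 0, 40], "twist": 0, "claw": 0},
    {"linear": [0, 0, 40], "twist": 0, "claw": 0},
  ],
)

```text
clock: 16.02
position: [0.5333, -0.3056, 0.2397]
ee_rot: [0.0, 0.713, 0.702, 0.0]
contact_force: [-0.4, -0.1, -4.4]
width: 0.0124
gripper_force: 88.1
```

```bash
python3 -c "
from h import *
st()
snap('scene','s6.png',(30,60,230,260),3)"
```

```text
t 16.02 pos [ 533.3 -305.6  239.7] phi -0.9 w 0.0124 F [-0.4 -0.1 -4.4] g 88.1 q6 -0.62 tilt 0.04
```

View pics/s6.png

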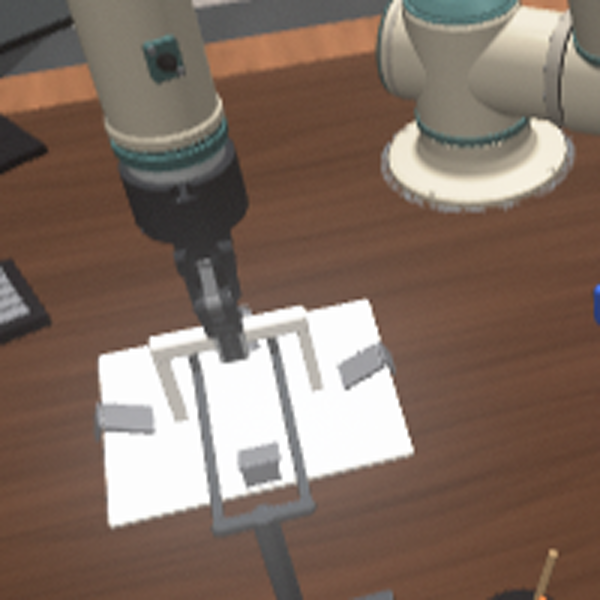

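The lid is lifted level off the prongs (bar at 235,330). Withdrawing toward the base.

Request:
drive_tool(
  deltas=[
    {"linear": [-10, 0, 0], "twist": 0, "claw": 0},
    {"linear": [-25, 0, 0], "twist": 0, "claw": 0},
    {"linear": [-42, 1, 0], "twist": 0, "claw": 0},
    {"linear": [-60, 1, 0], "twist": 0, "claw": 0},
    {"linear": [-80, 1, 0], "twist": 0, "claw": 0},
    {"linear": [-100, 2, 0], "twist": 0, "claw": 0},
    {"linear": [-118, 2, 0], "twist": 0, "claw": 0},
    {"linear": [-135, 2, 0], "twist": 0, "claw": 0},
    {"linear": [-148, 3, 0], "twist": 0, "claw": 0},
    {"linear": [-157, 3, 0], "twist": 0, "claw": 0},
    {"linear": [-160, 3, 0], "twist": 0, "claw": 0},
    {"linear": [-160, 3, 0], "twist": 0, "claw": 0},
  ],
)

```text
clock: 17.07
position: [0.3727, -0.3025, 0.2394]
ee_rot: [0.0, 0.713, 0.701, 0.0]
contact_force: [0.4, -0.3, -4.9]
width: 0.0124
gripper_force: 88.1
```

```bash
python3 -c "
from h import *
st([510.7,319.1,250],9.4)
snap('top','t7.png',(250,130,450,310),3.3)"
```

```text
t 17.07 pos [ 372.7 -302.5  239.4] phi -0.9 w 0.0124 F [ 0.4 -0.3 -4.9] g 88.1 q6 -0.81 tilt 0.03
delta [138.  621.6  10.6] twist 10.3
```

View pics/t7.png

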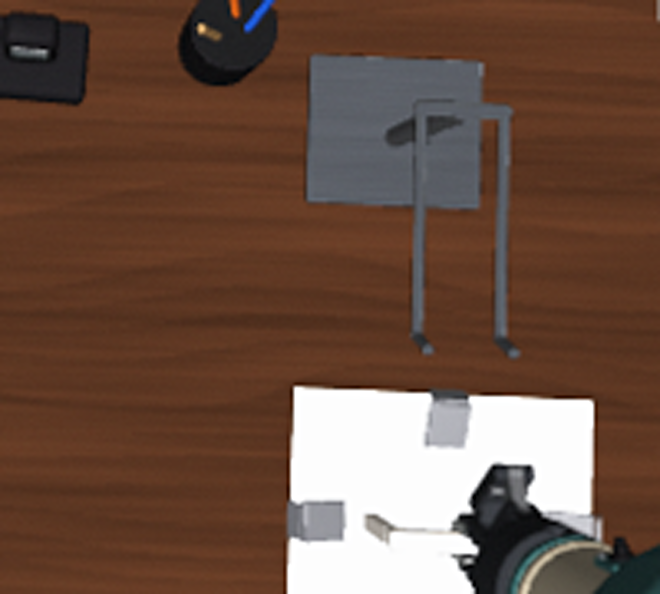

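Request:
drive_tool(
  deltas=[
    {"linear": [2, 10, 15], "twist": 0, "claw": 0},
    {"linear": [6, 28, 30], "twist": 1, "claw": 0},
    {"linear": [12, 52, 42], "twist": 2, "claw": 0},
    {"linear": [18, 80, 48], "twist": 3, "claw": 0},
    {"linear": [25, 111, 50], "twist": 4, "claw": 0},
    {"linear": [32, 143, 50], "twist": 5, "claw": 0},
    {"linear": [39, 175, 50], "twist": 6, "claw": 0},
    {"linear": [46, 207, 50], "twist": 7, "claw": 0},
    {"linear": [53, 239, 50], "twist": 8, "claw": 0},
    {"linear": [59, 265, 50], "twist": 9, "claw": 0},
    {"linear": [63, 285, 50], "twist": 10, "claw": 0},
    {"linear": [66, 297, 50], "twist": 10.3, "claw": 0},
  ],
)

```text
clock: 18.12
position: [0.4403, -0.0025, 0.2894]
ee_rot: [-0.0, 0.645, 0.764, 0.001]
contact_force: [0.6, -1.7, -4.9]
width: 0.0123
gripper_force: 90.5
```

Request:
drive_tool(
  deltas=[
    {"linear": [3, 12, 0], "twist": 0, "claw": 0},
    {"linear": [8, 35, 0], "twist": 0, "claw": 0},
    {"linear": [15, 65, 0], "twist": 0, "claw": 0},
    {"linear": [22, 97, 0], "twist": 0, "claw": 0},
    {"linear": [29, 129, 0], "twist": 0, "claw": 0},
    {"linear": [36, 161, 0], "twist": 0, "claw": 0},
    {"linear": [43, 193, 0], "twist": 0, "claw": 0},
    {"linear": [50, 225, 0], "twist": 0, "claw": 0},
    {"linear": [56, 252, 0], "twist": 0, "claw": 0},
    {"linear": [62, 278, 0], "twist": 0, "claw": 0},
    {"linear": [68, 300, 0], "twist": 0, "claw": 0},
    {"linear": [71, 315, 0], "twist": 0, "claw": 0},
  ],
)

```text
clock: 19.12
position: [0.5112, 0.3131, 0.2886]
ee_rot: [-0.0, 0.646, 0.763, 0.001]
contact_force: [0.7, -0.6, -5.4]
width: 0.012
gripper_force: 90.5
```

```bash
python3 -c "
from h import *
st([511,317.5,148.5],9.4)"
```

```text
t 19.12 pos [511.2 313.1 288.6] phi 9.5 w 0.012 F [ 0.7 -0.6 -5.4] g 90.5 q6 0.27 tilt 0.1
delta [  -0.2    4.4 -140.1] twist -0.1
```

Request:
drive_tool(
  deltas=[
    {"linear": [0, 3, -15], "twist": 0, "claw": 0},
    {"linear": [0, 4, -40], "twist": 0, "claw": 0},
    {"linear": [0, 4, -65], "twist": 0, "claw": 0},
    {"linear": [0, 4, -90], "twist": 0, "claw": 0},
    {"linear": [0, 4, -108], "twist": 0, "claw": 0},
    {"linear": [0, 4, -115], "twist": 0, "claw": 0},
    {"linear": [0, 4, -115], "twist": 0, "claw": 0},
    {"linear": [0, 4, -115], "twist": 0, "claw": 0},
  ],
)

```text
clock: 19.78
position: [0.5108, 0.3138, 0.1747]
ee_rot: [0.0, 0.647, 0.763, 0.0]
contact_force: [0.2, -0.4, -4.9]
width: 0.0123
gripper_force: 90.4
```

```bash
python3 - <<'E'
from h import *
st([511,317.5,148.5],9.4)
snap('top','t8.png',(80,150,240,280),4.5)
# expected: lid plate corners (top z=.105+.006) for centred lid, in crop px
y=np.radians(9.4)
for z in(.0945+.006,.08):
    P=[(0.5107+a*np.cos(y)-b*np.sin(y),.3191+a*np.sin(y)+b*np.cos(y),z) for a,b in((.095,.11),(.095,-.11),(-.095,-.11),(-.095,.11))]
    print(z,((proj('top',P)-[80,150]+.5)*4.5).round(0).tolist())
E
```

```text
t 19.78 pos [510.8 313.8 174.7] phi 9.4 w 0.0123 F [ 0.2 -0.4 -4.9] g 90.4 q6 0.27 tilt 0.04
delta [  0.2   3.7 -26.2] twist -0.0
0.1005 [[69.0, 196.0], [438.0, 146.0], [477.0, 466.0], [104.0, 517.0]]
0.08 [[83.0, 198.0], [444.0, 148.0], [483.0, 463.0], [117.0, 513.0]]
```

View pics/t8.png

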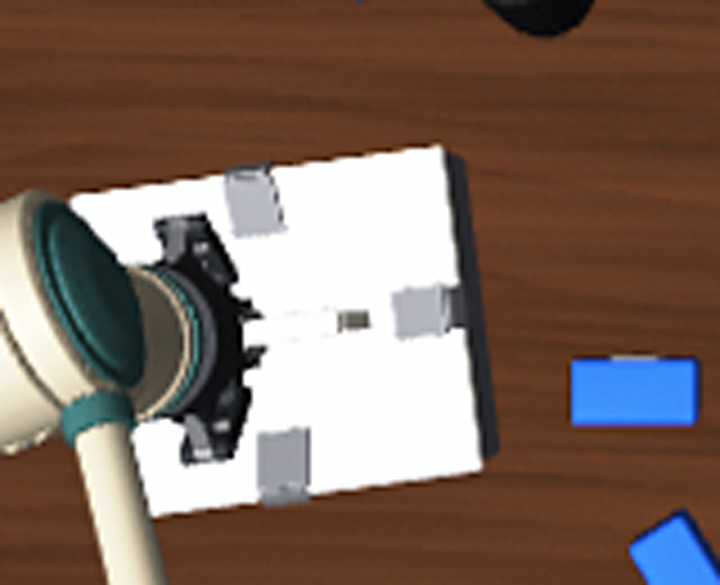

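The lid's right corners at (440,147) and (482,468) lie about 7 px (4 mm) toward −y of centred. Shifting +4 mm in y and lowering.

Request:
drive_tool(
  deltas=[
    {"linear": [0, 4, 0], "twist": 0, "claw": 0},
    {"linear": [0, 4, 0], "twist": 0, "claw": 0},
    {"linear": [0, 4, -4], "twist": 0, "claw": 0},
    {"linear": [0, 4, -8], "twist": 0, "claw": 0},
    {"linear": [0, 4, -12], "twist": 0, "claw": 0},
    {"linear": [0, 4, -12], "twist": 0, "claw": 0},
  ],
)

```text
clock: 20.33
position: [0.5094, 0.317, 0.1611]
ee_rot: [-0.0, 0.647, 0.763, -0.001]
contact_force: [-1.0, 0.7, -4.9]
width: 0.0126
gripper_force: 90.4
```

```bash
python3 - <<'E'
from h import *
st([511,317.5,148.5],9.4);st()
E
```

```text
t 20.33 pos [509.4 317.  161.1] phi 9.4 w 0.0126 F [-1.   0.7 -4.9] g 90.4 q6 0.28 tilt 0.13
delta [  1.6   0.5 -12.6] twist -0.0
t 20.33 pos [509.4 317.  161.1] phi 9.4 w 0.0126 F [-1.   0.7 -4.9] g 90.4 q6 0.28 tilt 0.13
```

Request:
drive_tool(
  deltas=[
    {"linear": [0.5, 0.5, -3], "twist": 0, "claw": 0},
    {"linear": [0.5, 0.5, -6], "twist": 0, "claw": 0},
    {"linear": [0.5, 0.5, -9], "twist": 0, "claw": 0},
    {"linear": [0.5, 0.5, -11], "twist": 0, "claw": 0},
    {"linear": [0.5, 0.5, -12], "twist": 0, "claw": 0},
    {"linear": [0.5, 0.5, -12], "twist": 0, "claw": 0},
  ],
)

```text
clock: 20.83
position: [0.5106, 0.3179, 0.15]
ee_rot: [-0.0, 0.647, 0.763, -0.0]
contact_force: [-0.4, -1.0, -5.6]
width: 0.0123
gripper_force: 90.5
```

```bash
python3 - <<'E'
from h import *
st();snap('scene','s9.png',(270,110,410,215),5)
E
```

```text
t 20.83 pos [510.6 317.9 150. ] phi 9.4 w 0.0123 F [-0.4 -1.  -5.6] g 90.5 q6 0.28 tilt 0.03
```

View pics/s9.png

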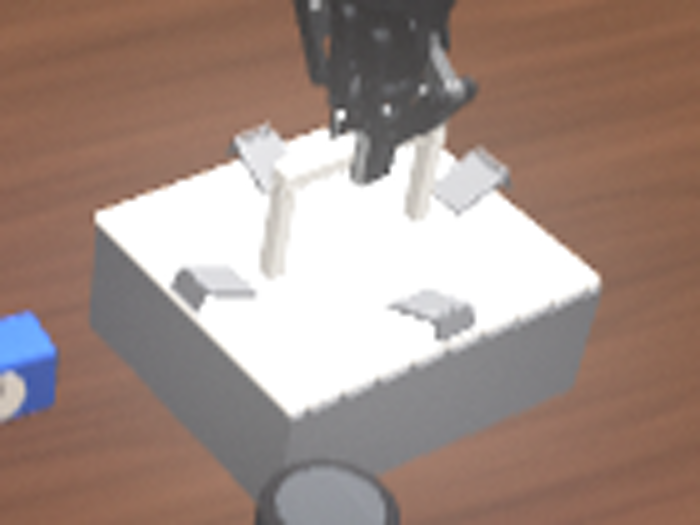

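The lid is level, flush above the rim with all four tabs up and no contact load yet. Lowering slightly, then releasing.

Request:
drive_tool(
  deltas=[
    {"linear": [0, 0, -1], "twist": 0, "claw": 0},
    {"linear": [0, 0, -2], "twist": 0, "claw": 0},
    {"linear": [0, 0, -2], "twist": 0, "claw": 0},
  ],
)

```text
clock: 21.13
position: [0.511, 0.3181, 0.1496]
ee_rot: [0.0, 0.647, 0.763, 0.001]
contact_force: [-1.3, -0.4, 2.9]
width: 0.0121
gripper_force: 91.6
```

Request:
drive_tool(
  deltas=[
    {"linear": [0, 0, -1], "twist": 0, "claw": 0},
    {"linear": [0, 0, -1], "twist": 0, "claw": 0},
  ],
)

```text
clock: 21.3
position: [0.511, 0.3181, 0.1496]
ee_rot: [0.001, 0.647, 0.763, 0.001]
contact_force: [-3.0, -2.1, 8.5]
width: 0.0122
gripper_force: 92.4
```

Request:
drive_tool(
  deltas=[
    {"linear": [0, 0, 1], "twist": 0, "claw": 0.4},
    {"linear": [0, 0, 1], "twist": 0, "claw": 0.4},
    {"linear": [0, 0, 1], "twist": 0, "claw": 0.4},
    {"linear": [0, 0, 1], "twist": 0, "claw": 0.4},
    {"linear": [0, 0, 10], "twist": 0, "claw": 0.4},
    {"linear": [0, 0, 35], "twist": 0, "claw": 0.4},
    {"linear": [0, 0, 65], "twist": 0, "claw": 0.4},
    {"linear": [0, 0, 65], "twist": 0, "claw": 0},
    {"linear": [0, 0, 65], "twist": 0, "claw": 0},
    {"linear": [0, 0, 65], "twist": 0, "claw": 0},
  ],
  squeeze=20,
)

```text
clock: 22.13
position: [0.5105, 0.3179, 0.2124]
ee_rot: [0.0, 0.647, 0.763, 0.0]
contact_force: [-1.1, 0.2, -0.8]
width: 0.0005
gripper_force: 0.0
```

```bash
python3 - <<'E'
from h import *
st()
im=eyes.get_image('top')[:,:,::-1].copy();cv2.imwrite('pics/raw_lid.png',im)
y=np.radians(9.4)
for n,a,b in(('front',-.085,0),('left',0,.1),('back',.085,0),('right',0,-.1)):
    X=np.array([.5107+a*np.cos(y)-b*np.sin(y),.3191+a*np.sin(y)+b*np.cos(y)])
    print(n,X.round(4))
E
```

```text
t 22.13 pos [510.5 317.9 212.4] phi 9.4 w 0.0005 F [-1.1  0.2 -0.8] g 0.0 q6 0.28 tilt 0.01
front [0.4268 0.3052]
left [0.4944 0.4178]
back [0.5946 0.333 ]
right [0.527  0.2204]
```

Request:
drive_tool(
  deltas=[
    {"linear": [-40, -6, 0], "twist": 0, "claw": 0},
    {"linear": [-75, -12, 0], "twist": 0, "claw": 0},
    {"linear": [-85, -13, -30], "twist": 0, "claw": 0},
    {"linear": [-85, -13, -65], "twist": 0, "claw": 0},
    {"linear": [-85, -13, -88], "twist": 0, "claw": 0},
    {"linear": [-85, -13, -95], "twist": 0, "claw": 0},
    {"linear": [-85, -13, -99], "twist": 0, "claw": 0},
    {"linear": [-85, -13, -102], "twist": 0, "claw": 0},
    {"linear": [-85, -13, -105], "twist": 0, "claw": 0},
    {"linear": [-85, -13, -108], "twist": 0, "claw": 0},
    {"linear": [-85, -13, -109], "twist": 0, "claw": 0},
  ],
)

```text
clock: 23.1
position: [0.4266, 0.3052, 0.1037]
ee_rot: [0.0, 0.647, 0.763, 0.001]
contact_force: [-0.0, 0.9, 0.7]
width: -0.0
gripper_force: 0.0
```

```bash
python3 - <<'E'
from h import *
st()
E
```

```text
t 23.1 pos [426.6 305.2 103.7] phi 9.4 w -0.0 F [-0.   0.9  0.7] g 0.0 q6 0.32 tilt 0.11
```

Request:
drive_tool(
  deltas=[
    {"linear": [0, 0, -2], "twist": 0, "claw": 0},
    {"linear": [0, 0, -3], "twist": 0, "claw": 0},
    {"linear": [0, 0, -3], "twist": 0, "claw": 0},
  ],
)

```text
clock: 23.35
position: [0.4266, 0.3053, 0.1027]
ee_rot: [0.001, 0.647, 0.763, 0.001]
contact_force: [-2.4, -1.8, 11.3]
width: -0.0004
gripper_force: 5.9
```

Request:
drive_tool(
  deltas=[
    {"linear": [0, 0, 30], "twist": 0, "claw": 0},
    {"linear": [0, 0, 70], "twist": 0, "claw": 0},
    {"linear": [5, 15, 98], "twist": 0, "claw": 0},
    {"linear": [20, 45, 98], "twist": 0, "claw": 0},
    {"linear": [40, 77, 98], "twist": 0, "claw": 0},
    {"linear": [60, 105, 98], "twist": 0, "claw": 0},
    {"linear": [67, 116, 98], "twist": 0, "claw": 0},
    {"linear": [67, 116, 65], "twist": 0, "claw": 0},
    {"linear": [67, 116, 40], "twist": 0, "claw": 0},
    {"linear": [67, 116, 23], "twist": 0, "claw": 0},
    {"linear": [67, 116, 17], "twist": 0, "claw": 0},
    {"linear": [67, 116, 15], "twist": 0, "claw": 0},
  ],
)

```text
clock: 24.35
position: [0.4918, 0.4211, 0.1148]
ee_rot: [-0.001, 0.647, 0.763, -0.001]
contact_force: [-2.2, -0.5, 3.8]
width: 0.0002
gripper_force: 1.7
```

```bash
python3 - <<'E'
from h import *
st()
E
```

```text
t 24.35 pos [491.8 421.1 114.8] phi 9.4 w 0.0002 F [-2.2 -0.5  3.8] g 1.7 q6 0.44 tilt 0.14
```

Front is hard against the lid at 102.7 mm, so it is snapped. Now pressing the left tab.

Request:
drive_tool(
  deltas=[
    {"linear": [0, 0, -3], "twist": 0, "claw": 0},
    {"linear": [0, 0, -6], "twist": 0, "claw": 0},
    {"linear": [0, 0, -9], "twist": 0, "claw": 0},
    {"linear": [0, 0, -11], "twist": 0, "claw": 0},
    {"linear": [0, 0, -12], "twist": 0, "claw": 0},
    {"linear": [0, 0, -13], "twist": 0, "claw": 0},
    {"linear": [0, 0, -13], "twist": 0, "claw": 0},
  ],
)

```text
clock: 24.93
position: [0.4931, 0.4207, 0.103]
ee_rot: [0.0, 0.647, 0.763, 0.0]
contact_force: [-0.0, -1.1, 1.6]
width: -0.0
gripper_force: 1.4
```

```bash
python3 - <<'E'
from h import *
st()
E
```

```text
t 24.93 pos [493.1 420.7 103. ] phi 9.4 w -0.0 F [-0.  -1.1  1.6] g 1.4 q6 0.44 tilt 0.06
```

Request:
drive_tool(
  deltas=[
    {"linear": [0, 0, 35], "twist": 0, "claw": 0},
    {"linear": [0, 0, 75], "twist": 0, "claw": 0},
    {"linear": [10, -9, 97], "twist": 0, "claw": 0},
    {"linear": [38, -33, 97], "twist": 0, "claw": 0},
    {"linear": [66, -57, 97], "twist": 0, "claw": 0},
    {"linear": [92, -80, 97], "twist": 0, "claw": 0},
    {"linear": [102, -88, 90], "twist": 0, "claw": 0},
    {"linear": [102, -88, 60], "twist": 0, "claw": 0},
    {"linear": [102, -88, 35], "twist": 0, "claw": 0},
    {"linear": [102, -88, 20], "twist": 0, "claw": 0},
    {"linear": [102, -88, 14], "twist": 0, "claw": 0},
    {"linear": [102, -88, 10], "twist": 0, "claw": 0},
  ],
)

```text
clock: 25.93
position: [0.5951, 0.3326, 0.1117]
ee_rot: [0.0, 0.647, 0.763, -0.0]
contact_force: [1.0, -2.1, 2.5]
width: 0.0001
gripper_force: 0.8
```

Request:
drive_tool(
  deltas=[
    {"linear": [0, 0, -3], "twist": 0, "claw": 0},
    {"linear": [0, 0, -6], "twist": 0, "claw": 0},
    {"linear": [0, 0, -8], "twist": 0, "claw": 0},
    {"linear": [0, 0, -10], "twist": 0, "claw": 0},
    {"linear": [0, 0, -10], "twist": 0, "claw": 0},
  ],
)

```text
clock: 26.35
position: [0.5947, 0.3334, 0.1031]
ee_rot: [0.0, 0.647, 0.763, 0.0]
contact_force: [-0.3, 0.0, -0.0]
width: 0.0002
gripper_force: 0.0
```

```bash
python3 - <<'E'
from h import *
st([527-.7,216.4,103],9.4)
E
```

```text
t 26.35 pos [594.7 333.4 103.1] phi 9.4 w 0.0002 F [-0.3  0.  -0. ] g 0.0 q6 0.24 tilt 0.06
delta [-6.84e+01 -1.17e+02 -1.00e-01] twist -0.0
```

Request:
drive_tool(
  deltas=[
    {"linear": [0, 0, 35], "twist": 0, "claw": 0},
    {"linear": [0, 0, 75], "twist": 0, "claw": 0},
    {"linear": [-7, -12, 97], "twist": 0, "claw": 0},
    {"linear": [-25, -44, 97], "twist": 0, "claw": 0},
    {"linear": [-43, -76, 97], "twist": 0, "claw": 0},
    {"linear": [-60, -105, 97], "twist": 0, "claw": 0},
    {"linear": [-67, -117, 90], "twist": 0, "claw": 0},
    {"linear": [-67, -117, 60], "twist": 0, "claw": 0},
    {"linear": [-67, -117, 35], "twist": 0, "claw": 0},
    {"linear": [-67, -117, 20], "twist": 0, "claw": 0},
    {"linear": [-67, -117, 14], "twist": 0, "claw": 0},
    {"linear": [-67, -117, 10], "twist": 0, "claw": 0},
  ],
)

```text
clock: 27.35
position: [0.5271, 0.2151, 0.1121]
ee_rot: [-0.0, 0.647, 0.763, -0.001]
contact_force: [-0.4, -1.7, 3.3]
width: 0.0002
gripper_force: 1.3
```

Request:
drive_tool(
  deltas=[
    {"linear": [0, 0, -3], "twist": 0, "claw": 0},
    {"linear": [0, 0, -6], "twist": 0, "claw": 0},
    {"linear": [0, 0, -8], "twist": 0, "claw": 0},
    {"linear": [0, 0, -10], "twist": 0, "claw": 0},
    {"linear": [0, 0, -11], "twist": 0, "claw": 0},
    {"linear": [0, 0, -11], "twist": 0, "claw": 0},
  ],
)

```text
clock: 27.85
position: [0.5283, 0.2165, 0.1028]
ee_rot: [0.0, 0.647, 0.763, 0.001]
contact_force: [-1.2, -0.4, 7.0]
width: 0.0003
gripper_force: 3.1
```

Request:
drive_tool(
  deltas=[
    {"linear": [0, 0, 30], "twist": 0, "claw": 0},
    {"linear": [0, 0, 65], "twist": 0, "claw": 0},
    {"linear": [-5, -20, 100], "twist": 0, "claw": 0},
    {"linear": [-15, -60, 120], "twist": 0, "claw": 0},
    {"linear": [-30, -100, 120], "twist": 0, "claw": 0},
    {"linear": [-50, -140, 120], "twist": 0, "claw": 0},
    {"linear": [-70, -180, 120], "twist": 0, "claw": 0},
    {"linear": [-90, -220, 120], "twist": 0, "claw": 0},
    {"linear": [-100, -255, 120], "twist": 0, "claw": 0},
    {"linear": [-100, -260, 120], "twist": 0, "claw": 0},
  ],
)

```text
clock: 28.68
position: [0.4254, -0.0477, 0.2218]
ee_rot: [0.001, 0.648, 0.762, -0.001]
contact_force: [0.2, 0.5, -0.2]
width: -0.0004
gripper_force: 0.0
```

```bash
python3 - <<'E'
from h import *
st()
a=eyes.get_image('scene')[110:215,270:410,::-1];b=eyes.get_image('top')[165:270,80:240,::-1]
cv2.imwrite('pics/end.png',np.vstack([cv2.resize(a,(400,300),interpolation=3),cv2.resize(b,(400,263),interpolation=3)]))
E
```

```text
t 28.68 pos [425.4 -47.7 221.8] phi 9.2 w -0.0004 F [ 0.2  0.5 -0.2] g 0.0 q6 -0.43 tilt 0.16
```

View pics/end.png

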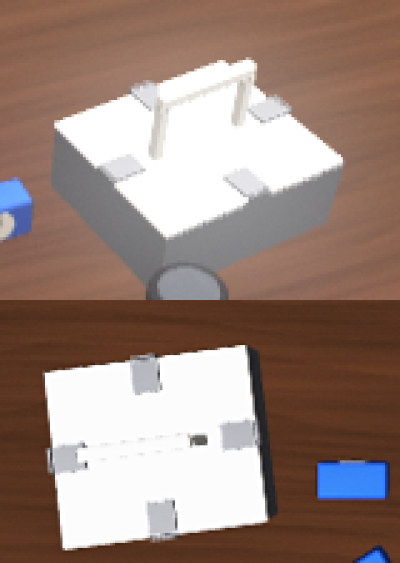

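The lid is seated and all four tabs lie flat: (145,95), (270,108), (120,168) and (247,183) in the upper view.

```bash
python3 -c "
from rig import manip
print(manip.sign_off())"
```

```text
the job is handed in; nothing more can be done
None
```

The frame, clock and stapler are in the box (there was no mouse), the lid is on with all four tabs pressed flat, and the job is handed in; no verdict was returned.

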